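# Pump and hold a hydraulic brake lever on its test stand

### The arm

A 7-joint arm with a two-finger parallel gripper is mounted at the origin on a cart in front of the work surface, level with it; the furniture and walls round the work are solid. World frame = base frame: x ahead of the robot, y to its left, z up, the work surface at z = 0. Lengths are in m, angles in rad, forces in N, time in s.
With the tool pointing down it reaches from about 0.425 to 0.875 m from the base axis. Payload 4.7 kg.
Tool frame: the origin (TCP) lies between the finger pads; the fingertips stand 22 mm ahead of it and the grasp point (between the pads) lies 3 mm ahead of it; x points along the fingers, z is the direction in which the jaws open and shut, and the axes are right-handed (so a half turn about x gives the same grasp; the last joint's range is limited). The gripper opens to 87 mm and grips with 3 to 60 N. Pads are 19 mm wide; open, the fingers measure 117 mm over their backs; the gripper's body (75 mm by 190 mm) begins 51 mm behind the grasp point.
Start: joints at [1.325, 0.321, -0.07, 1.45, 0.023, 1.371, -0.057], TCP at [0.167, -0.628, 0.245] pointing down, gripper open.
Joint ranges: [-2.86, 2.86], [-0.3, 2.09], [-1.38, 1.24], [0.06, 2.45], [-1.56, 4.7], [0.09, 2.05], [-2.69, 2.69]. Speed limits (rad/s): [2.57, 2.57, 3.14, 3.14, 3.14, 3.14, 3.14].

### API

Orientations are given as [roll, pitch, yaw] about the fixed x, y, z axes, in that order (R = Rz(yaw) Ry(pitch) Rx(roll)).
In Python, from plant import manip, imaging gives the robot as it stands. The module is installed in compiled form; this text tells all that it offers.
- The arm moves only by the tool move_arm, never from a script. Its arguments are lists of equal length, an entry for each row: "delta_rot": the turn, a rotation vector about the tool's x, y, z in rad, a list of three; "translation": the shift along the tool's x, y, z in cm, a list of three; "hand": the opening, from 0 (shut) to 1 (fully open). In form: {"delta_rot": [[rx, ry, rz], ...], "translation": [[x, y, z], ...], "hand": [hand, ...]}. A call has 1 to 5 rows; each row shifts and turns the commanded pose from where the row before left it, along the tool's axes as they then stand; what a row does not reach is not made up. A row lasts 1/8 s, in which the tool goes at most 62.5 mm and 10.7 degrees, less where a joint would pass 70% of its speed; a pose out of reach is approached as far as the arm can. A call with a gripper value outside its range is refused whole. The fingers move at their own pace and stop on an object; the grip force is fixed at half the most. Time passes only in rows, so rows that do not move let the fingers close. It gives the time, the measured TCP pose, the force and the opening at its end, in the units of the state.
- manip.state(): the state, without advancing time (a new reading comes with each control period).
- imaging.grab_frame(name): name is "scene" or "top" or "wrist"; returns a dict with "color" (384x512x3 uint8, red, green, blue), "K" (3x3 intrinsics, pixels), "dist" ([k1, k2, p1, p2, k3] as OpenCV has them; the pictures are not rectified), "R" (3x3) and "t" (3): a world point X has camera coordinates R X + t. Camera axes: x right, y down, z forward; pixel columns grow to the right and rows downward; lengths in m; the calibration is good to about 2 mm. A picture is of the moment at which its call begins. There is no depth.
- manip.job_done(): hands the job in, once; it reports no verdict.
The state is a dict: "t": time; "joint_positions": joint angles; "dq": joint speeds; "joint_torque": joint torques, N m; "tcp_pos": TCP position; "eef_rot": TCP orientation; "contact_force": force on the tool from outside, world axes, zero at the start; "ft_torque": the same for the moment, N m; "gripper_width": finger opening in m.
Only numpy, scipy, OpenCV 4.12 (cv2) and the standard library are available. Lean on these libraries where they do the work, as an engineer would, in place of code of your own. Each camera call takes 0.05 s, during which the arm holds its last target. There are 200 camera calls.

### The job

Check the hydraulic hand-brake lever on the test stand: press the lever in towards the bar with the backs of the fingers until it comes up firm and the gauge needle stands steady in the green, then let it spring all the way out, so that the cylinder refills. Then press it into the green a second time and finish while still holding it there, short of the bar. Only push the lever, never grip it or touch the bar, keep the needle out of the red, and leave the tools and parts lying around where they are.

Things in the scene. Friction and masses are not known exactly. Their poses are not given: they have to be found in the camera images.
- test_stand: fixed test stand: grey base plate (130 x 220 x 12 mm) with aluminium clamp post. Origin: on the bench under the post's axis; z up, +y from the bar's free end to the post. The bar runs level along -y; the lever hangs on the bar's -x side (towards the robot), level with it, and is pressed in towards +x. Under and behind the grip nothing is higher than 35 mm; the vice left of the stand is 73 mm high.
- grip_bar: handlebar stub, not to be touched; frame = the stand's. Steel tube 22 mm thick with its axis along y at x = 0, z = 0.105; its black rubber grip, 32 mm thick (42 mm at the flange), covers y = -0.229 to -0.087; free end at y = -0.237.
- lever_press (a point): point on the lever's outer face (away from the bar) where to press it, at mid-height, 105 mm above the bench; 20 mm of straight blade either side. Blade: bare aluminium, 11 mm thick, 16 mm high; a 19 mm ball ends it 46 mm beyond. Axes turn with the lever; lever out = the stand's axes (x into the blade to the bar). It is then at (-0.0785, -0.170, 0.105) in the stand's frame; 60 mm free before it.
- reservoir_top (a point): top of the lid of the black fluid reservoir beside the pivot, 148 mm above the bench, 44 x 56 mm; at (-0.042, -0.006) in the stand's frame. Keep the hand clear of it.
- lever_pivot (a point): the lever's upright hinge axis, at (-0.045, -0.055, 0.105) in the stand's frame, 120 mm from lever_press, which moves 12 mm per 0.1 rad of lever angle. The lever turns about +z as it is pressed in, would meet the grip at 0.42 rad, and springs out by itself when let go.
- brake_lever (a joint): free stroke of the lever, rad: 0 = lever fully out (start), 0.20 = taken up, at its stop; it needs 2 N rising to 4 N at lever_press. From there the lever yields springily under pressure, and only the needle shows how far.
- gauge_needle (a joint): needle angle of the pressure gauge, rad clockwise from its zero stop at the lower left of the dial: 0 until the free stroke is taken up, then 33 rad per rad of further lever angle (1 rad of needle per 3.6 mm at lever_press). Force at lever_press: 5 N at 0.4, 8.5 N at 1.2, 12 N at 2.1, 15.5 N at 3.0, 20 N at 3.8. Green sector 1.2 to 3.0, red sector from 3.8 on; full dial 4.7.
- gauge_face (a point): centre of the gauge's white dial, 60 mm across, beside the post at (-0.032, 0.080, 0.156) in the stand's frame, facing the stand's -x and tilted back 45 degrees.
- torque_driver: loose grey torque screwdriver, 162 mm long, 33 mm high, lying on the bench below and before the lever; origin on its underside; to be left alone
- gauge_block: loose ground steel block 25 x 50 x 20 mm lying on the base plate behind the bar; origin under its centre; to be left alone
- screw_pot: small loose steel pot with screws, 57 mm wide, 30 mm high, on the bench behind the base plate; origin under its centre; to be left alone
- side_cutters: loose red side cutters, 111 mm long, 12 mm high, on the bench left of the vice; origin on the underside; to be left alone

How it is judged:
On the way, in this order (a step that is already met when the one before it is completed fails the run):
1. the lever is pressed in by the fingers until the needle stands in the green (0.3 s) (value of joint gauge_needle between 1.2 and 3 rad and contact force between the fingers and brake_lever above 2 N), for 0.3 s.
2. the lever has sprung all the way out (0.2 s) (value of joint brake_lever below 0.02 rad), for 0.2 s.
At the end, for the whole second after the job is handed in: through the last second the fingers press on the lever with at least 3 N and keep it still (under 0.1 rad/s), with the needle in the green (1.2 to 3.0 rad, the lever some 0.24 to 0.29 rad in altogether) and nothing touching the bar (value of joint gauge_needle between 1.2 and 3 rad and contact force between the fingers and brake_lever above 3 N and angular speed of brake_lever below 0.1 rad/s and contact force between anything else and grip_bar below 1 N); the arm keeps its last pose, push and grip.
It fails at once if the needle is driven into the red (over 3.8 rad) (value of joint gauge_needle above 3.8 rad).
It fails at once if the lever is hooked or taken between the fingers instead of pushed from outside (contact force between the fingers and brake_lever above 0.5 N and x of the grasp point in the frame of lever_press above 0.002 m).
It fails at once if the bar or its grip is touched (contact force between any of the fingers, the arm and grip_bar above 1 N).
It fails at once if the torque driver, steel block, screw pot or side cutters are moved or lifted (over 15 mm) (distance of any of torque_driver, gauge_block, screw_pot, side_cutters from where it was at the start of the episode above 0.015 m).
It also fails if it takes over 45 s, if anything falls off the work surface, if the arm or the gripper's body presses on something with over 40 N, if the wrist force passes 120 N, or if a joint passes its speed limit or range.

## Working session

There is one attempt and no reset: what is moved stays moved. The work goes in short steps, Python scripts to look and compute and a tool call to move; the robot and the scene stay as the last step left them, time stands still between calls to the robot, and variables do not carry over. Pictures are saved under pics/ and viewed, about 8 in all and at most 12, crops included, and the job is handed in when it is done.

Besides the shell and the picture viewer there is one more tool, called after "Call:" by a JSON object that holds its "op" and its "data". move_arm: Moves the arm, as the interface text tells. Its arguments: {"type":"object","properties":{"delta_rot":{"type":"array","items":{"type":"array","items":{"type":"number"}}},"translation":{"type":"array","items":{"type":"array","items":{"type":"number"}}},"hand":{"type":"array","items":{"type":"number"}}},"required":["delta_rot","translation","hand"]}

```bash
mkdir -p pics
cat > h.py <<'E'
import numpy as np, cv2
from plant import manip, imaging
def grab(n,f=None):
    d=imaging.grab_frame(n)
    if f: cv2.imwrite('pics/'+f,d['color'][:,:,::-1])
    np.savez(''+n+'.npz',**{k:np.array(v) for k,v in d.items()})
    return d
def load(n): return dict(np.load(''+n+'.npz'))
def ray(d,uv):
    p=cv2.undistortPoints(np.array([[uv]],float),d['K'],np.array(d['dist']))[0,0]
    R=np.array(d['R']);t=np.array(d['t']);return -R.T@t, R.T@np.array([p[0],p[1],1.])
def onz(d,uv,z):
    c,r=ray(d,uv);return c+r*(z-c[2])/r[2]
def tri(d1,u1,d2,u2):
    c1,r1=ray(d1,u1);c2,r2=ray(d2,u2)
    s=np.linalg.lstsq(np.c_[r1,-r2],c2-c1,rcond=None)[0]
    a=c1+s[0]*r1;b=c2+s[1]*r2;return (a+b)/2,np.linalg.norm(a-b)
def proj(d,X):
    return cv2.projectPoints(np.array(X,float).reshape(-1,1,3),cv2.Rodrigues(np.array(d['R']))[0],np.array(d['t'],float),np.array(d['K']),np.array(d['dist']))[0][:,0]
E
python3 - <<'E'
from h import *
np.set_printoptions(precision=3,suppress=True)
print(manip.state())
a=grab('scene');b=grab('top')
for n,d in(('s',a),('t',b)): print(n,-d['R'].T@d['t'],d['R'][2],d['K'][0,0])
cv2.imwrite('pics/s1.png',cv2.resize(a['color'][:,:,::-1],(800,600)))
cv2.imwrite('pics/t1.png',cv2.resize(b['color'][:,:,::-1],(800,600)))
E
```

```text
{'t': 0.0, 'joint_positions': array([ 1.325,  0.322, -0.07 ,  1.452,  0.023,  1.371, -0.057]), 'dq': array([-0.002, -0.001, -0.   , -0.003, -0.001, -0.001,  0.   ]), 'joint_torque': array([  0.   , -49.129,  -0.404, -31.252,  -0.064,   0.044,   0.   ]), 'tcp_pos': array([ 0.167, -0.628,  0.243]), 'eef_rot': array([-3.111,  1.569,  1.861]), 'contact_force': array([-0.036,  0.471, -0.638]), 'ft_torque': array([ 0.01 , -0.033,  0.018]), 'gripper_width': 0.08695848867709947}
s [-0.138  0.571  0.651] [ 0.661 -0.576 -0.481] 483.5506999350778
t [ 0.473 -0.087  1.399] [ 0.089  0.001 -0.996] 482.71953337736034
```

View pics/s1.png

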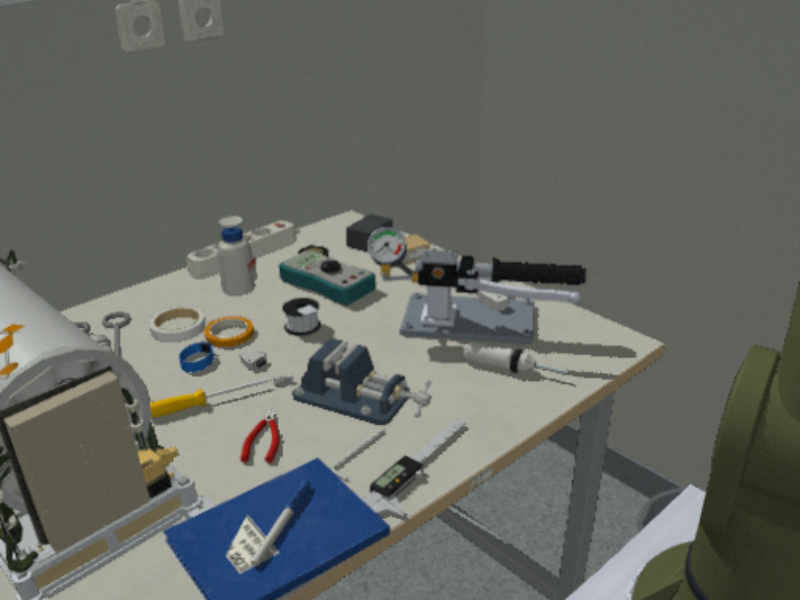

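View pics/t1.png

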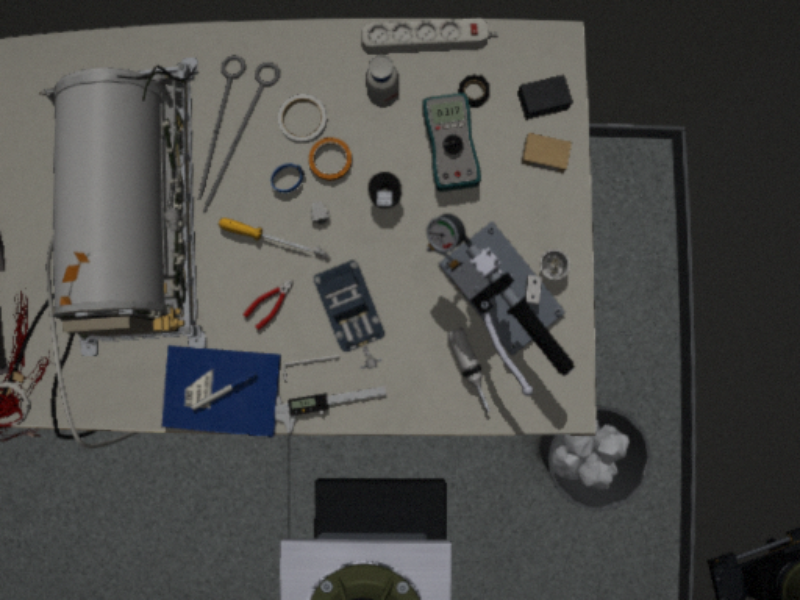

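Top view (800x600 scaled): post about (487,262), grip's free end about (570,372), lever ball about (528,390), and gauge about (445,235). Next I'll crop both views closer.

Run:
```python
from h import *
b=load('top');a=load('scene')
c=b['color'][125:265,265:385,::-1]; c=cv2.resize(c,None,fx=4,fy=4,interpolation=cv2.INTER_CUBIC)
e=a['color'][140:245,225:385,::-1]; e=cv2.resize(e,(320*1,210),interpolation=cv2.INTER_CUBIC)
cv2.imwrite('pics/t2.png',c)
# masks
col=b['color'].astype(int)
m=((col.max(2)<45)).astype(np.uint8); m[:170]=0;m[260:]=0;m[:,:310]=0;m[:,375:]=0
n,l,s,ct=cv2.connectedComponentsWithStats(m)
for i in range(1,n):
  if s[i,4]>60:
    pts=np.argwhere(l==i)[:,::-1].astype(np.float32); print(s[i],ct[i],cv2.minAreaRect(pts))
```

```text
[310 175  19  25 205] [317.18536585 185.40487805] ((316.0412902832031, 186.0518341064453), (12.367045402526855, 28.297473907470703), 33.023868560791016)
[325 190  42  50 616] [345.70941558 214.25324675] ((348.00750732421875, 214.19622802734375), (55.01008605957031, 16.231143951416016), 49.14461898803711)
```

View pics/t2.png

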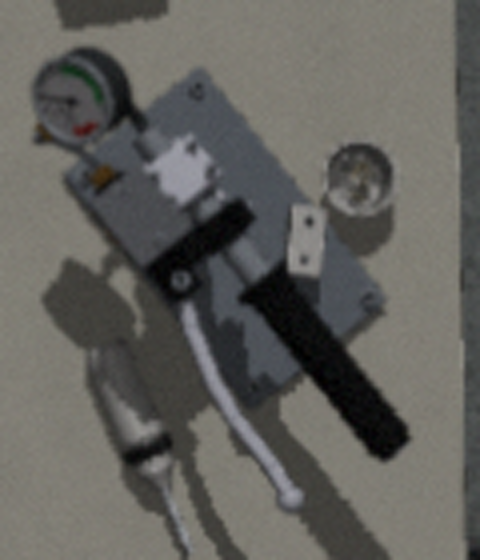

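Crop (4x, offset 265,125): the grip's flange is at about (262,285), its free end about (393,440), the lever ball about (290,497), and the pivot screw about (181,278). The driver lies below and before the lever.

Run:
```python
from h import *
np.set_printoptions(precision=4,suppress=True)
b=load('top');a=load('scene')
f=lambda u,v:(265+(u+.5)/4-.5,125+(v+.5)/4-.5)
fe=onz(b,f(395,442),.105); fl=onz(b,f(262,283),.105); ball=onz(b,f(290,497),.105); piv=onz(b,f(181,278),.115)
print('free',fe,'fl',fl,np.linalg.norm(fe-fl),'ball',ball,'piv',piv)
# edge-based grip axis: dark pixels, row extents normal to axis
col=b['color'].astype(int); m=(col.max(2)<45); 
yy,xx=np.nonzero(m[190:245,320:375]); pts=np.array([onz(b,(x+320,y+190),.105)[:2] for x,y in zip(xx,yy)])
vx,vy,x0,y0=cv2.fitLine(pts[np.linalg.norm(pts-(fe+fl)[:2]/2,axis=1)<.06].astype(np.float32),cv2.DIST_HUBER,0,.001,.001).ravel()
ang=np.arctan2(vy,vx); print('fit dir',vx,vy)
print('tri ball',tri(b,f(290,497),a,(577*.64,297*.64)))
yv=np.array([vx,vy]); yv*=np.sign(yv[0]); xv=np.array([yv[1],-yv[0]])
yaw=np.arctan2(xv[1],xv[0]); 
# origin: axis through (x0,y0), free end of grip y=-0.229..-0.237
p=np.array([x0,y0]); s=(fe[:2]-p)@yv; O=p+yv*(s+.235)
print('yaw',yaw,'O',O)
for n,q in(('ball',ball),('fl',fl),('piv',piv)): d=q[:2]-O; print(n,d@xv,d@yv)
# plate corners
for u,v in((203,68),(66,176),(385,300),(258,405)):
    d=onz(b,f(u,v),.012)[:2]-O; print('corner',d@xv,d@yv)
```

```text
free [ 0.4755 -0.3568  0.105 ] fl [ 0.5829 -0.2671  0.105 ] 0.1399154111454713 ball [ 0.4389 -0.285   0.105 ] piv [ 0.5852 -0.2112  0.115 ]
fit dir 0.7855678 0.6187756
tri ball (array([ 0.4361, -0.2872,  0.1046]), np.float64(0.006850277325303761))
yaw -0.9036132 O [ 0.6579 -0.2086]
ball -0.07552573667363312 -0.2193631735286133
fl -0.0005623653563287673 -0.09514279824558744
piv -0.042959365108724626 -0.05871151550093744
corner 0.07948974225793273 0.05252192005324853
corner -0.049007548206744495 0.05170033335937943
corner 0.07763866221153541 -0.1622301513444768
corner -0.042886766991310055 -0.16397739701862185
```

```bash
cat >> h.py <<'E'
from scipy.spatial.transform import Rotation as Ro
yaw=-.904; xv=np.array([np.cos(yaw),np.sin(yaw)]); yv=np.array([-xv[1],xv[0]]); O=np.array([.6548,-.2111])
def W(x,y,z=.110): return np.r_[O+x*xv+y*yv,z]
def st():
    s=manip.state(); R=Ro.from_euler('xyz',s['eef_rot']).as_matrix(); return s,R
def rep(target=None,ang=None):
    np.set_printoptions(precision=4,suppress=True)
    s,R=st(); p=s['tcp_pos']; d=p[:2]-O
    f=s['contact_force'];print('t',s['t'],'tcp',p,'stand',d@xv,d@yv,'F stand',f[:2]@xv,f[:2]@yv,f[2],'q',s['joint_positions'],'w',s['gripper_width'])
    print('zdir ang',np.arctan2(R[1,2],R[0,2]),'xdir',R[:,0])
    if target is not None: print('delta tool cm',R.T@(target-p)*100)
    if ang is not None:
        for k in(0,np.pi):
            z=np.array([np.cos(ang+k),np.sin(ang+k),0]);x=np.array([0,0,-1.]);G=np.c_[x,np.cross(z,x),z]
            print('rotvec',k,Ro.from_matrix(R.T@G).as_rotvec(),'delta in G axes',None if target is None else G.T@(target-p)*100)
E
python3 - <<'E'
from h import *
np.set_printoptions(precision=4,suppress=True)
s,R=st();print(R)
print('press',W(-.0785,-.17,.105))
rep(W(-.118,-.170,.243),yaw+.25)
E
```

```text
[[-0.0005  0.9664  0.2569]
 [ 0.0016  0.2569 -0.9664]
 [-1.     -0.0001 -0.0017]]
press [ 0.4727 -0.2546  0.105 ]
t 0.1 tcp [ 0.1668 -0.6278  0.2436] stand 0.025627137091935925 -0.6411541278081544 F stand 0.6062073980291871 0.4821234668426537 -0.38036316678743726 q [ 1.3251  0.3218 -0.0701  1.4515  0.0226  1.3708 -0.0569] w 0.08679760950022515
zdir ang -1.3109571294351712 xdir [-0.0005  0.0016 -1.    ]
delta tool cm [  0.1087  37.5825 -31.8386]
rotvec 0 [-0.657  -0.0017 -0.0005] delta in G axes [ 0.0589 49.2041 -2.2597]
rotvec 3.141592653589793 [ 2.4846 -0.0006  0.0021] delta in G axes [  0.0589 -49.2041   2.2597]
```

Call:
{"op": "move_arm", "data": {"delta_rot": [[-0.164, 0, 0], [-0.164, 0, 0], [-0.164, 0, 0], [-0.165, 0, 0], [0, 0, 0]], "translation": [[0, 0, 0], [0, 0, 0], [0, 0, 0], [0, 0, 0], [0, 3, 0]], "hand": [0, 0, 0, 0, 0]}}

```text
t: 0.72
tcp_pos: [0.1827, -0.6053, 0.2434]
eef_rot: [-2.851, 1.569, 2.775]
contact_force: [0.7, 0.3, 0.5]
gripper_width: 0.045
```

Call:
{"op": "move_arm", "data": {"delta_rot": [[0, 0, 0], [0, 0, 0], [0, 0, 0], [0, 0, 0], [0, 0, 0]], "translation": [[0, 5, 0], [0, 5, 0], [0, 5, 0], [0, 5, -1], [0, 5, -1]], "hand": [0, 0, 0, 0, 0]}}

```text
t: 1.35
tcp_pos: [0.322, -0.392, 0.2442]
eef_rot: [3.002, 1.57, 2.348]
contact_force: [1.2, -0.1, 1.0]
gripper_width: 0.0012
```

Call:
{"op": "move_arm", "data": {"delta_rot": [[0, 0, 0], [0, 0, 0], [0, 0, 0], [0, 0, 0], [0, 0, 0]], "translation": [[0, 5, 0], [0, 5, 0], [0, 5, 0], [0, 4, 0], [0, 0, 0]], "hand": [0, 0, 0, 0, 0]}}

```text
t: 1.98
tcp_pos: [0.4389, -0.2394, 0.2444]
eef_rot: [1.807, 1.57, 1.16]
contact_force: [-0.2, -0.5, -0.9]
gripper_width: 0.0005
```

Run:
```python
from h import *
rep(W(-.122,-.170,.110),yaw+.25)
```

```text
t 1.975 tcp [ 0.4389 -0.2394  0.2444] stand -0.11131702769508757 -0.18715547575471408 F stand 0.2801709492185817 -0.500422900385262 -0.8574028041290338 q [ 0.9629  0.0234 -0.5199  1.7985  0.0109  1.3229 -0.2066] w 0.00046035800645284223
zdir ang -0.6470154574092131 xdir [ 0.0004  0.001  -1.    ]
delta tool cm [13.4466  1.917  -0.5939]
rotvec 0 [ 0.007  -0.0002 -0.001 ] delta in G axes [13.4445  1.9265 -0.6107]
rotvec 3.141592653589793 [-3.1346  0.0016 -0.0004] delta in G axes [13.4445 -1.9265  0.6107]
```

Call:
{"op": "move_arm", "data": {"delta_rot": [[0, 0, 0], [0, 0, 0], [0, 0, 0], [0, 0, 0], [0, 0, 0]], "translation": [[0, 2.0, -0.8], [0, 0, 0], [3, 0, 0], [3, 0, 0], [0, 0, 0]], "hand": [0, 0, 0, 0, 0]}}

```text
t: 2.6
tcp_pos: [0.4405, -0.2231, 0.1824]
eef_rot: [-2.931, 1.566, 2.697]
contact_force: [0.2, -0.2, 1.1]
gripper_width: 0.0007
```

Run:
```python
from h import *
rep(W(-.122,-.170,.110),yaw+.25)
w=grab('wrist');b=grab('top');a=grab('scene')
u=cv2.resize(b['color'][125:275,265:385,::-1],(320,400),interpolation=cv2.INTER_CUBIC)
e=cv2.resize(a['color'][120:240,225:385,::-1],(480,400)[:2],interpolation=cv2.INTER_CUBIC)
cv2.imwrite('pics/c3.png',np.hstack([u,e]))
```

```text
t 2.6 tcp [ 0.4405 -0.2231  0.1824] stand -0.12314911321769709 -0.17582705364279347 F stand 0.2538636084291958 0.001947711200362523 1.0788713387698117 q [ 0.9399  0.0613 -0.539   1.8915  0.0335  1.2027 -0.2663] w 0.000660313092209134
zdir ang -0.6558244017328756 xdir [-0.0046  0.0022 -1.    ]
delta tool cm [7.2351 0.5443 0.2903]
rotvec 0 [-0.0018 -0.0049  0.0011] delta in G axes [7.237  0.5362 0.2555]
rotvec 3.141592653589793 [3.1398 0.0017 0.0078] delta in G axes [ 7.237  -0.5362 -0.2555]
```

View pics/c3.png

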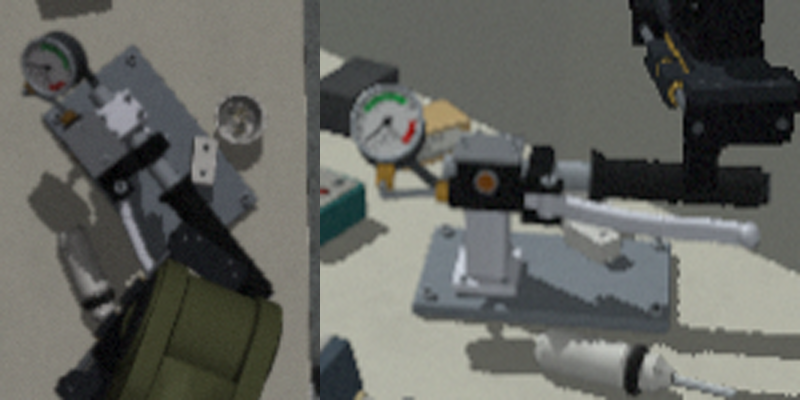

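The scene crop shows the dial clearly: centre about (387,122), needle at lower left (zero), with the fingers above the lever. The stand is undisturbed, so I'll descend before the lever.

Call:
{"op": "move_arm", "data": {"delta_rot": [[0, 0, 0], [0, 0, 0], [0, 0, 0], [0, 0, 0], [0, 0, 0]], "translation": [[2, 0.4, 0], [2, 0, 0], [2, 0, 0], [1.2, 0, 0], [0, 0, 0]], "hand": [0, 0, 0, 0, 0]}}

```text
t: 3.38
tcp_pos: [0.4452, -0.2193, 0.1127]
eef_rot: [-2.805, 1.571, 2.824]
contact_force: [-0.8, 0.1, -0.2]
gripper_width: 0.0004
```

Run:
```python
from h import *
rep(W(-.0935,-.170,.110),yaw+.25)
a=grab('scene')
e=cv2.resize(a['color'][135:215,290:390,::-1],(500,400),interpolation=cv2.INTER_CUBIC)
cv2.imwrite('pics/c4.png',e)
```

```text
t 3.375 tcp [ 0.4452 -0.2193  0.1127] stand -0.1231728587273743 -0.16974116171572828 F stand -0.6102894785603601 -0.5414583956644908 -0.18927176183806482 q [ 0.9186  0.1415 -0.5455  1.9656  0.0842  1.0566 -0.3182] w 0.00040069459912675645
zdir ang -0.6541388166133932 xdir [-0.0003  0.0001 -1.    ]
delta tool cm [ 0.2648 -0.7588  2.8688]
rotvec 0 [-0.0001 -0.0003  0.0001] delta in G axes [ 0.2655 -0.7592  2.8686]
rotvec 3.141592653589793 [3.1415 0.0001 0.0004] delta in G axes [ 0.2655  0.7592 -2.8686]
```

View pics/c4.png

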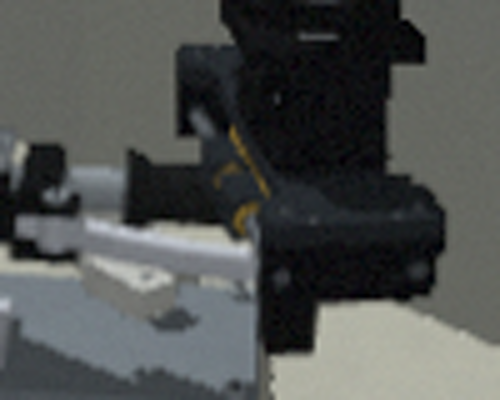

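Call:
{"op": "move_arm", "data": {"delta_rot": [[0, 0, 0], [0, 0, 0], [0, 0, 0], [0, 0, 0], [0, 0, 0]], "translation": [[0.2, -0.4, 1.0], [0, -0.4, 1.0], [0, -0.4, 1.0], [0, -0.2, 0.5], [0, 0, 0]], "hand": [0, 0, 0, 0, 0]}}

```text
t: 4.05
tcp_pos: [0.4642, -0.2516, 0.1102]
eef_rot: [-3.087, 1.569, 2.542]
contact_force: [-2.6, 2.1, 1.4]
gripper_width: 0.0002
```

Call:
{"op": "move_arm", "data": {"delta_rot": [[0, 0, 0], [0, 0, 0], [0, 0, 0], [0, 0, 0], [0, 0, 0]], "translation": [[0, -0.2, 0.5], [0, -0.2, 0.5], [0, 0, 0], [0, 0, 0], [0, 0, 0]], "hand": [0, 0, 0, 0, 0]}}

```text
t: 4.68
tcp_pos: [0.4697, -0.2607, 0.1105]
eef_rot: [-2.357, 1.57, -3.01]
contact_force: [-3.4, 0.5, 0.1]
gripper_width: 0.0006
```

Run:
```python
from h import *
rep(W(-.0617,-.1786,.110),yaw+.26)
```

```text
t 4.675 tcp [ 0.4697 -0.2607  0.1105] stand -0.07545702182987765 -0.17610821048976846 F stand -2.492319412853099 -2.322120164726626 0.11782460094779779 q [ 0.9241  0.2312 -0.5194  1.8739  0.1303  1.0701 -0.3006] w 0.0006036675661178824
zdir ang -0.6539709862791412 xdir [-0.0005 -0.0001 -1.    ]
delta tool cm [ 0.0466 -0.5818  1.2713]
rotvec 0 [-0.01   -0.0004  0.0004] delta in G axes [ 0.0469 -0.5945  1.2654]
rotvec 3.141592653589793 [3.1316 0.0006 0.0006] delta in G axes [ 0.0469  0.5945 -1.2654]
```

Call:
{"op": "move_arm", "data": {"delta_rot": [[0, 0, 0], [0, 0, 0], [0, 0, 0], [0, 0, 0]], "translation": [[0, -0.15, 0.35], [0, -0.15, 0.35], [0, 0, 0], [0, 0, 0]], "hand": [0, 0, 0, 0]}}

```text
t: 5.18
tcp_pos: [0.4738, -0.2673, 0.1105]
eef_rot: [2.311, 1.571, 1.657]
contact_force: [-3.1, 0.5, 0.3]
gripper_width: 0.0
```

Call:
{"op": "move_arm", "data": {"delta_rot": [[0, 0, 0], [0, 0, 0], [0, 0, 0]], "translation": [[0, -0.1, 0.2], [0, 0, 0], [0, 0, 0]], "hand": [0, 0, 0]}}

```text
t: 5.55
tcp_pos: [0.475, -0.2692, 0.1106]
eef_rot: [0.965, 1.57, 0.311]
contact_force: [-2.6, 2.1, -0.2]
gripper_width: 0.0004
```

```bash
cat >> h.py <<'E'
def gauge(f):
    a=grab('scene'); c=W(-.032,.080,.156)
    u,v=proj(a,[c])[0]; print('dial px',u,v)
    i,j=int(v),int(u)
    e=cv2.resize(a['color'][i-20:i+20,j-20:j+20,::-1],(480,480),interpolation=cv2.INTER_CUBIC)
    cv2.imwrite('pics/'+f,e)
E
python3 - <<'E'
from h import *
rep(W(-.0617,-.1786,.110),yaw+.26)
gauge('g5.png')
E
```

```text
t 5.55 tcp [ 0.475  -0.2692  0.1106] stand -0.06554939810185999 -0.1772670729328896 F stand -3.2187425699937053 -0.773381127795499 -0.206076715526254 q [ 0.9251  0.2484 -0.5143  1.8539  0.1377  1.0741 -0.2956] w 0.00041702249865201374
zdir ang -0.6538034623369667 xdir [ 0.0004  0.0001 -1.    ]
delta tool cm [ 0.0586 -0.2245  0.3399]
rotvec 0 [-0.0098  0.0002 -0.0003] delta in G axes [ 0.0586 -0.2278  0.3377]
rotvec 3.141592653589793 [ 3.1318 -0.0005 -0.0003] delta in G axes [ 0.0586  0.2278 -0.3377]
dial px 246.56971232274333 155.90213818306498
```

View pics/g5.png

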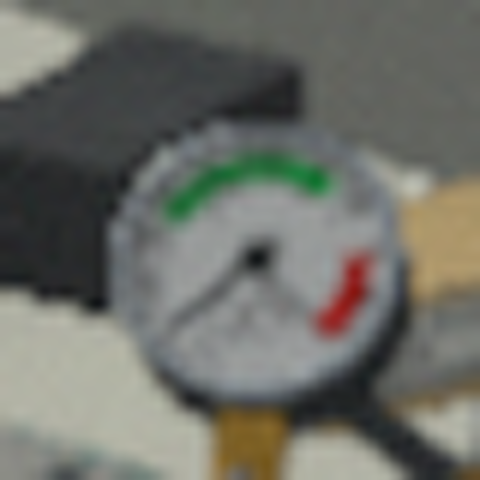

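The needle is still at zero (from centre (257,255) to (168,333)), so the free stroke isn't taken up yet. I'll continue in small steps.

Call:
{"op": "move_arm", "data": {"delta_rot": [[0, 0, 0], [0, 0, 0], [0, 0, 0], [0, 0, 0]], "translation": [[0, -0.1, 0.2], [0, -0.05, 0.2], [0, 0, 0], [0, 0, 0]], "hand": [0, 0, 0, 0]}}

```text
t: 6.1
tcp_pos: [0.4767, -0.2719, 0.1102]
eef_rot: [2.861, 1.569, 2.208]
contact_force: [-3.4, 4.2, 0.9]
gripper_width: 0.0005
```

```bash
cat >> h.py <<'E'
def needle():
    import time
    a=grab('scene'); i,j=155,246
    e=cv2.resize(a['color'][135:175,226:266],(480,480),interpolation=cv2.INTER_CUBIC).min(2).astype(float)
    c=(257,255); res=[]
    for n in np.arange(-.3,4.9,.05):
        # affine-ish dial: zero dir at 139deg (image, y down), clockwise
        th=np.radians(139)+n
        rs=np.arange(28,80,3); v=[e[int(c[1]+r*np.sin(th)),int(c[0]+r*np.cos(th))] for r in rs]
        res.append((np.mean(v),round(n,2)))
    res.sort(); print('needle darkest',res[:5])
E
python3 - <<'E'
from h import *
rep(W(-.0617,-.1786,.110),yaw+.26)
needle()
E
```

```text
t 6.1 tcp [ 0.4767 -0.2719  0.1102] stand -0.06235466974017012 -0.17752699096249308 F stand -5.424800926902443 -0.04797251965944627 0.9483896210794076 q [ 0.9249  0.2564 -0.5125  1.8456  0.1404  1.0775 -0.294 ] w 0.0005136470575766989
zdir ang -0.6533295086627537 xdir [-0.0013  0.0018 -1.    ]
delta tool cm [ 0.0178 -0.1202  0.0368]
rotvec 0 [-0.0093 -0.0021 -0.0006] delta in G axes [ 0.018  -0.1205  0.0357]
rotvec 3.141592653589793 [ 3.1323 -0.001   0.0033] delta in G axes [ 0.018   0.1205 -0.0357]
needle darkest [(np.float64(99.5), np.float64(0.6)), (np.float64(100.72222222222223), np.float64(0.55)), (np.float64(101.94444444444444), np.float64(0.65)), (np.float64(104.83333333333333), np.float64(0.5)), (np.float64(107.94444444444444), np.float64(0.7))]
```

Call:
{"op": "move_arm", "data": {"delta_rot": [[0, 0, 0], [0, 0, 0], [0, 0, 0], [0, 0, 0]], "translation": [[0, -0.05, 0.2], [0, -0.05, 0.2], [0, 0, 0], [0, 0, 0]], "hand": [0, 0, 0, 0]}}

```text
t: 6.65
tcp_pos: [0.4784, -0.2742, 0.1097]
eef_rot: [3.06, 1.566, 2.407]
contact_force: [-4.4, 6.4, 1.5]
gripper_width: 0.0005
```

Run:
```python
from h import *
rep()
needle()
```

```text
t 6.65 tcp [ 0.4784 -0.2742  0.1097] stand -0.059541922468895045 -0.17766691774414062 F stand -7.742290708906711 0.4969796050257216 1.4512827089675446 q [ 0.9241  0.2642 -0.5109  1.8375  0.1435  1.0815 -0.2932] w 0.0004797413237999185
zdir ang -0.6529043119721744 xdir [-0.0037  0.0034 -1.    ]
needle darkest [(np.float64(86.33333333333333), np.float64(1.3)), (np.float64(86.33333333333333), np.float64(1.35)), (np.float64(89.5), np.float64(1.25)), (np.float64(90.44444444444444), np.float64(1.4)), (np.float64(96.33333333333333), np.float64(1.45))]
```

Call:
{"op": "move_arm", "data": {"delta_rot": [[0, 0, 0], [0, 0, 0], [0, 0, 0], [0, 0, 0], [0, 0, 0]], "translation": [[0, -0.05, 0.2], [0, -0.05, 0.2], [0, 0, 0], [0, 0, 0], [0, 0, 0]], "hand": [0, 0, 0, 0, 0]}}

```text
t: 7.32
tcp_pos: [0.48, -0.2764, 0.1093]
eef_rot: [3.106, 1.563, 2.453]
contact_force: [-7.6, 7.4, 1.7]
gripper_width: 0.0001
```

Run:
```python
from h import *
rep()
needle(); gauge('g6.png')
```

```text
t 7.325 tcp [ 0.48   -0.2764  0.1093] stand -0.056807329552696434 -0.17774588455061138 F stand -10.499908802711076 -1.3999614092971884 1.7171400960420131 q [ 0.9232  0.272  -0.5094  1.8294  0.1463  1.0856 -0.2924] w 9.710157209339424e-05
zdir ang -0.6524388398675911 xdir [-0.0062  0.0051 -1.    ]
needle darkest [(np.float64(81.72222222222223), np.float64(2.15)), (np.float64(83.0), np.float64(2.2)), (np.float64(83.27777777777777), np.float64(2.1)), (np.float64(86.16666666666667), np.float64(2.25)), (np.float64(87.66666666666667), np.float64(2.05))]
dial px 246.56971232274333 155.90213818306498
```

View pics/g6.png

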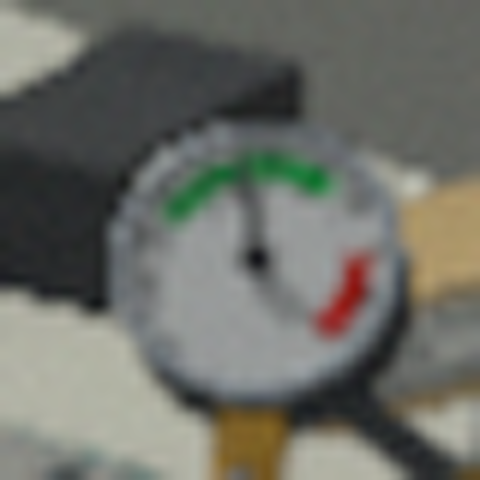

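The needle stands mid-green (tip about (243,165), roughly 2.1 rad). I'll hold briefly, then release fully.

Call:
{"op": "move_arm", "data": {"delta_rot": [[0, 0, 0], [0, 0, 0], [0, 0, 0], [0, 0, 0], [0, 0, 0]], "translation": [[0, 0, 0], [0, 0, 0], [0, 0, 0], [0, 0, 0], [0, 0.4, -1.0]], "hand": [0, 0, 0, 0, 0]}}

```text
t: 8.05
tcp_pos: [0.4753, -0.2695, 0.1098]
eef_rot: [-2.936, 1.567, 2.694]
contact_force: [-4.9, 1.7, 1.4]
gripper_width: 0.0006
```

Call:
{"op": "move_arm", "data": {"delta_rot": [[0, 0, 0], [0, 0, 0], [0, 0, 0], [0, 0, 0], [0, 0, 0]], "translation": [[0, 0.4, -1.0], [0, 0.4, -1.0], [0, 0.4, -1.0], [0, 0.4, -1.0], [0, 0.4, -1.0]], "hand": [0, 0, 0, 0, 0]}}

```text
t: 8.68
tcp_pos: [0.4495, -0.2235, 0.1109]
eef_rot: [0.193, 1.569, -0.46]
contact_force: [-0.5, 1.0, 0.3]
gripper_width: 0.0005
```

Call:
{"op": "move_arm", "data": {"delta_rot": [[0, 0, 0], [0, 0, 0], [0, 0, 0], [0, 0, 0], [0, 0, 0]], "translation": [[0, 0, 0], [0, 0, 0], [0, 0, 0], [0, 0, 0], [0, 0, 0]], "hand": [0, 0, 0, 0, 0]}}

```text
t: 9.3
tcp_pos: [0.4492, -0.224, 0.1105]
eef_rot: [1.608, 1.571, 0.954]
contact_force: [0.0, 0.7, -0.2]
gripper_width: 0.0003
```

Run:
```python
from h import *
rep()
needle(); a=grab('scene')
e=cv2.resize(a['color'][135:215,290:390,::-1],(500,400),interpolation=cv2.INTER_CUBIC)
cv2.imwrite('pics/c7.png',e)
```

```text
t 9.3 tcp [ 0.4492 -0.224   0.1105] stand -0.11699170583270982 -0.16958352467070928 F stand -0.5546954781496442 0.4986330058419649 -0.2096861570735178 q [ 0.9184  0.1565 -0.5432  1.9552  0.0927  1.0539 -0.3195] w 0.00032786246301238093
zdir ang -0.654163279687069 xdir [ 0.      0.0001 -1.    ]
needle darkest [(np.float64(98.55555555555556), np.float64(-0.05)), (np.float64(99.16666666666667), np.float64(-0.0)), (np.float64(102.61111111111111), np.float64(-0.1)), (np.float64(105.16666666666667), np.float64(0.05)), (np.float64(109.72222222222223), np.float64(-0.15))]
```

View pics/c7.png

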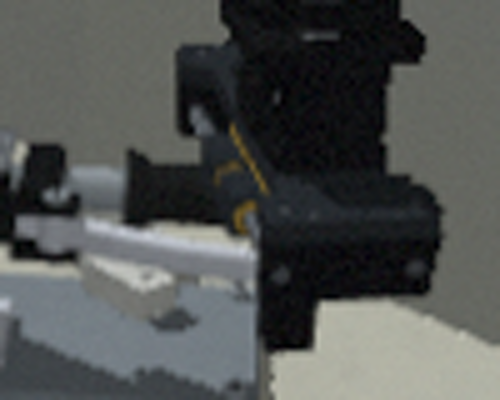

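The picture matches the one before the press: the blade is back where it was, and the needle is at 0. Second press.

Call:
{"op": "move_arm", "data": {"delta_rot": [[0, 0, 0], [0, 0, 0], [0, 0, 0], [0, 0, 0], [0, 0, 0]], "translation": [[0, -0.4, 1.0], [0, -0.4, 1.0], [0, -0.4, 1.0], [0, -0.4, 1.0], [0, -0.2, 0.5]], "hand": [0, 0, 0, 0, 0]}}

```text
t: 10.02
tcp_pos: [0.4734, -0.2663, 0.1101]
eef_rot: [-2.856, 1.569, 2.772]
contact_force: [-4.2, 1.3, 0.2]
gripper_width: 0.0004
```

Call:
{"op": "move_arm", "data": {"delta_rot": [[0, 0, 0], [0, 0, 0], [0, 0, 0], [0, 0, 0], [0, 0, 0]], "translation": [[0, -0.15, 0.3], [0, -0.1, 0.3], [0, -0.1, 0.3], [0, 0, 0], [0, 0, 0]], "hand": [0, 0, 0, 0, 0]}}

```text
t: 10.65
tcp_pos: [0.4775, -0.2723, 0.1098]
eef_rot: [-3.064, 1.566, 2.566]
contact_force: [-6.4, 3.7, 0.4]
gripper_width: 0.0006
```

Run:
```python
from h import *
rep()
needle()
```

```text
t 10.65 tcp [ 0.4775 -0.2723  0.1098] stand -0.06159245886068376 -0.17718098811410593 F stand -6.872704066551085 -2.6792416549024605 0.3885310661285675 q [ 0.9238  0.2604 -0.5128  1.842   0.1429  1.0802 -0.2958] w 0.0005967591122208927
zdir ang -0.6531437998872843 xdir [-0.0037  0.0024 -1.    ]
needle darkest [(np.float64(102.61111111111111), np.float64(0.8)), (np.float64(103.33333333333333), np.float64(0.85)), (np.float64(104.16666666666667), np.float64(0.75)), (np.float64(107.83333333333333), np.float64(0.7)), (np.float64(108.11111111111111), np.float64(0.9))]
```

Needle at 0.8; I need about +1.3 rad, so roughly 6 mm commanded.

Call:
{"op": "move_arm", "data": {"delta_rot": [[0, 0, 0], [0, 0, 0], [0, 0, 0], [0, 0, 0], [0, 0, 0]], "translation": [[0, -0.1, 0.2], [0, -0.1, 0.2], [0, -0.05, 0.2], [0, 0, 0], [0, 0, 0]], "hand": [0, 0, 0, 0, 0]}}

```text
t: 11.32
tcp_pos: [0.4799, -0.2758, 0.1092]
eef_rot: [3.083, 1.562, 2.431]
contact_force: [-8.7, 8.0, 1.3]
gripper_width: 0.0005
```

Call:
{"op": "move_arm", "data": {"delta_rot": [[0, 0, 0], [0, 0, 0], [0, 0, 0], [0, 0, 0], [0, 0, 0]], "translation": [[0, 0, 0], [0, 0, 0], [0, 0, 0], [0, 0, 0], [0, 0, 0]], "hand": [0, 0, 0, 0, 0]}}

```text
t: 11.95
tcp_pos: [0.4799, -0.2758, 0.1092]
eef_rot: [3.084, 1.562, 2.432]
contact_force: [-7.5, 6.9, 1.2]
gripper_width: 0.0006
```

Run:
```python
from h import *
rep()
needle(); gauge('g8.png')
```

```text
t 11.95 tcp [ 0.4799 -0.2758  0.1092] stand -0.05731342257195461 -0.17747230156468563 F stand -10.057352038995191 -1.6383439217341431 1.2137496145462647 q [ 0.9237  0.2717 -0.5105  1.8301  0.1461  1.0857 -0.2927] w 0.0006047008715149534
zdir ang -0.6519771485533444 xdir [-0.0064  0.0055 -1.    ]
needle darkest [(np.float64(94.77777777777777), np.float64(2.0)), (np.float64(95.72222222222223), np.float64(1.95)), (np.float64(97.16666666666667), np.float64(2.05)), (np.float64(99.33333333333333), np.float64(1.9)), (np.float64(101.94444444444444), np.float64(2.1))]
dial px 246.56971232274333 155.90213818306498
```

View pics/g8.png

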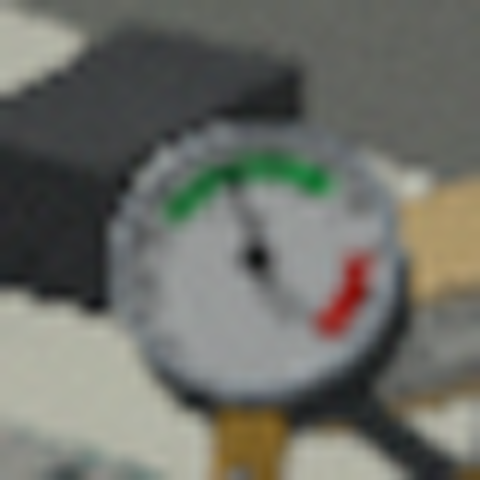

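The needle is steady in the green (tip about (232,175), roughly 2.0 rad), with a steady force of about 10 N. Handing in.

```bash
python3 -c "
from plant import manip
print(manip.job_done())"
```

```text
the job is handed in; nothing more can be done
None
```

I pressed the lever into the green with the backs of the closed fingers, let it spring fully out, and pressed it into the green again. I handed the job in while still holding it there.

- **First press:** the needle read about 2.1 rad, with about 10.5 N on the fingers. I held it there for about 1 s.
- **Release:** the needle went back to 0, and the picture showed the blade back where it started. The fingers were about 21 mm clear of it.
- **Second press, at hand-in:** the needle read about 2.0 rad, with about 10 N. The arm position had not changed over the last 0.6 s, and the clock stood at about 12 s of the 45 s allowed.

**Checks that did not fully agree:**
- The measured force was 1–1.5 N below what the needle angle implies, but it still lies within the green band.
- My two-view fix of the lever's ball end had a 7 mm gap between the two sight lines. The pressing was therefore guided by the force and the needle.

I saw no sign of touching the bar or moving the loose parts, but I took no final picture of the torque driver, screw pot or side cutters. Handing in gave no verdict.

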